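# Refit the hinge pin of a leaf drill jig

### The job

The hinge pin of this drill jig is out: slide the jig's leaf (the plate with the black knob) towards the hinge until it stops, so that the hinge knuckles come in line, then take the pin from the V-block and push it through all three knuckles, gently and without forcing it, until its head sits flush against the outer knuckle. Let go of it and leave the other things on the bench where they are.

Things in the scene. Friction and masses are not known exactly. Their poses are not given: they have to be found in the camera images.
- jig: Leaf drill jig, screwed down: plywood board 290 x 130 x 18 mm, steel base 90 mm wide. Origin under the board's centre; x to the hinge end, y left, z up. Hinge bracket bolted in slots, set anywhere: hinge line along y at z=72, x = 65 to 95 mm, not reported. Its two fixed steel knuckles (32 mm wide, tops z=88) span y -45 to -19 and 19 to 45; bores 11 mm, sharp-edged. Pin may enter from either side.
- front_nut (a point): Top of the fixed wing nut (jig -95, 0, 94 mm), only nipped: the leaf (aluminium plate 64 mm wide, top z=78) cannot lift but slides 15 mm along x with some 3 N drag. Found 4 to 10 mm short of home; its round black knob (22 mm wide, z 84 to 112) then stands at x = -9 to -45, y=0. Knob axis to the leaf's bore 100 mm. Home is a stop met by feel: its bore is then within 1 mm of the hinge line.
- pin: Steel hinge pin, about 125 g. Origin on its axis at the shoulder under the head, x towards the nose. Shank 10 mm thick and 100 mm long, its last 4 mm tapering to 7.5 mm; round head 18 mm thick, 32 mm long (x = -32 to 0). Starts lying level in the V-block, head overhanging the block's end; axis 35 mm above the bench.
- pin_nose (a point): Centre of the pin's nose end, 100 mm from the shoulder; axes as the pin's. With the pin home it stands 10 mm out of the far knuckle.
- v_block: Steel V-block 60 mm long, 40 wide, 40 high, fixed; origin under its centre, x along the groove. Groove 12 mm deep. The pin's shoulder is 4 mm outside its -x end face.
- glue: White glue bottle, 58 mm wide, 160 mm tall, upright; origin under its base. Bystander.
- spanner: Steel spanner lying flat, 180 mm long along its x; origin under its middle. Bystander.
- dust_brush: Hand brush lying flat, 200 mm long along its x; origin under its middle. Bystander.
Things that resemble listed ones, but are neither listed nor needed, are in the scene too. Leave any blue or purple look-alike of the pin alone.

How it is judged:
By the outcome, as a careful person would: the job done as asked, in the order asked, and still so for the second after the job is handed in, with the robot touching nothing.
It also fails if it takes over 61 s, if anything falls off the work surface, if the arm or the gripper's body presses on something with over 40 N, if the wrist force passes 120 N, or if a joint passes its speed limit or range.

### The arm

A 6-joint arm with a two-finger parallel gripper is mounted at the origin on the work surface. World frame = base frame: x ahead of the robot, y to its left, z up, the work surface at z = 0. Lengths are in m, angles in rad, forces in N, time in s.
With the tool pointing down it reaches from about 0.425 to 0.95 m from the base axis. Payload 3.5 kg.
Tool frame: the origin (TCP) lies on the centre line of the jaws, within the pads' length; the fingertips stand ahead of it and the grasp point (between the pads) lies 11 mm behind it (tips_ahead is the z of the fingertips in the tool frame, in m); z points along the fingers, y is the direction in which the jaws open and shut (so a half turn about z gives the same grasp; the last joint's range is limited). The gripper opens to 85 mm and grips with 20 to 120 N. Pads are 22 mm wide; open, the fingers measure 114 mm over their backs; the gripper's body (76 mm by 85 mm) begins 54 mm behind the grasp point. The pads swing forward as they close: fully open they stand 13 mm farther back than shut.
Start: joints at [-1.457, 0.286, 1.577, -0, 1.279, -0.15], TCP at [0.176, -0.652, 0.239] pointing down, gripper open.
Joint ranges: [-2.77, 2.77], [-0.9, 2.22], [0.21, 2.48], [-1.53, 4.67], [0.24, 2.81], [-2.84, 2.84]. Speed limits (rad/s): [2.79, 2.79, 3.14, 3.14, 3.14, 3.14].

### API

Orientations are given as a unit quaternion [x, y, z, w].
In Python, from plant import * gives the robot as it stands. The module is installed in compiled form; this text tells all that it offers.
- The arm moves only by the tool move_arm, never from a script. Its arguments are lists of equal length, an entry for each row: "linear": the shift along the world's x, y, z in m, a list of three; "twist": the turn, a rotation vector about the world's x, y, z in degrees, a list of three. A call has 1 to 20 rows; each row shifts and turns the pose as measured when the row begins; what a row does not reach is not made up. A row lasts 1/12 s, in which the tool goes at most 41.7 mm and 7.16 degrees, less where a joint would pass 70% of its speed; a pose out of reach is approached as far as the arm can. A call is refused whole if a number of a shift passes 0.0417 or a number of a turn 7.16, either way. A call with a gripper value outside its range is refused whole. "grip" is the opening, from 0 (shut) to 1 (fully open), set as the call begins (left out, the last holds). The fingers move at their own pace and stop on an object; "force" is the grip in N (left out, the last holds). Time passes only in rows, so rows that do not move let the fingers close. It gives the time, the measured TCP pose, the force and the opening at its end, in the units of the state.
- get_state(): the state, without advancing time (a new reading comes with each control period).
- read_camera(name): name is "scene" or "top" or "wrist"; returns a dict with "img" (420x560x3 uint8, blue, green, red), "depth" (420x560 float32, m along the optical axis (not along the pixel's ray), 0 where there is no reading), "fx", "fy", "cx", "cy" (pixels), "rvec" (rotation vector, rad) and "tvec" (3), from world to camera coordinates, as OpenCV has them. Camera axes: x right, y down, z forward; pixel columns grow to the right and rows downward; lengths in m; the calibration is good to about 2 mm. A picture is of the moment at which its call begins.
- sign_off(): hands the job in, once; it reports no verdict.
The state is a dict: "time": time; "qpos": joint angles; "dq": joint speeds; "joint_efforts": joint torques, N m; "eef_pos": TCP position; "tcp_rot": TCP orientation; "contact_force": force on the tool from outside, world axes, zero at the start; "wrist_torque": the same for the moment, N m; "opening": opening from 0.0 (shut) to 1.0 (fully open).
Only numpy, scipy, OpenCV 4.12 (cv2) and the standard library are available. Lean on these libraries where they do the work, as an engineer would, in place of code of your own. Each camera call takes 0.05 s, during which the arm holds its last target.

## Working session

There is one attempt and no reset: what is moved stays moved. The work goes in short steps, Python scripts to look and compute and a tool call to move; the robot and the scene stay as the last step left them, time stands still between calls to the robot, and variables do not carry over. Pictures are saved under pics/ and viewed, and the job is handed in when it is done.

Besides the shell and the picture viewer there is one more tool, called after "Request:" in YAML: its name, and indented under it one key for each argument. move_arm: Moves the arm, as the interface text tells. Its arguments: {"type":"object","properties":{"linear":{"type":"array","items":{"type":"array","items":{"type":"number"}}},"twist":{"type":"array","items":{"type":"array","items":{"type":"number"}}},"grip":{"type":"number"},"force":{"type":"number"}},"required":["linear","twist"]}

```bash
mkdir -p pics
cat > h.py <<'E'
from plant import *
import numpy as np, cv2
def cam(n,save=None):
    c=read_camera(n)
    c['R']=cv2.Rodrigues(np.array(c['rvec'],float))[0]; c['t']=np.array(c['tvec'],float).ravel()
    if save: cv2.imwrite('pics/'+save,c['img'])
    return c
def ray(c,u,v,z):
    d=c['R'].T@np.array([(u-c['cx'])/c['fx'],(v-c['cy'])/c['fy'],1.]); o=-c['R'].T@c['t']
    return o+d*(z-o[2])/d[2]
def dep(c,u,v):
    Z=c['depth'][int(round(v)),int(round(u))]
    return c['R'].T@(Z*np.array([(u-c['cx'])/c['fx'],(v-c['cy'])/c['fy'],1.])-c['t'])
def proj(c,P):
    p=c['R']@np.array(P,float)+c['t']; return np.array([c['fx']*p[0]/p[2]+c['cx'],c['fy']*p[1]/p[2]+c['cy']])
def cloud(c):
    v,u=np.mgrid[0:420,0:560]; Z=c['depth']
    P=np.stack([(u-c['cx'])/c['fx']*Z,(v-c['cy'])/c['fy']*Z,Z],-1)
    return (P-c['t'])@c['R']
E
python3 - <<'E'
from h import *
for n in ['scene','top','wrist']:
    c=cam(n,n+'0.png'); print(n,c['fx'],c['cx'],c['cy'],-c['R'].T@c['t'],c['R'][2])
print(get_state())
E
```

```text
scene 533.6411485189401 284.02041441958886 209.98992927492418 [ 1.33910238 -0.16792831  0.93909296] [-0.67310432  0.11506112 -0.73054193]
top 404.5252162433291 281.52561550274226 203.69435512395435 [ 0.43262494 -0.00263899  1.081167  ] [ 0.10536202 -0.02266479 -0.99417561]
wrist 312.0994650343748 276.7233356716583 205.52279287671564 [ 0.25717663 -0.62907218  0.37250828] [-0.31535066 -0.08367399 -0.94527913]
{'time': 0.15, 'qpos': array([-1.45698953e+00,  2.87054545e-01,  1.57786352e+00, -1.05303934e-05,
        1.27858412e+00, -1.50015192e-01]), 'dq': array([-0.00229659, -0.00186752, -0.00410457, -0.00130048,  0.00097921,
       -0.00046046]), 'joint_efforts': array([ 1.16855332e-03, -4.06597137e+01, -2.93142986e+01, -1.51103995e-04,
        3.90213303e-03,  3.60333075e-06]), 'eef_pos': array([ 0.17597984, -0.65113615,  0.23819097]), 'tcp_rot': array([ 9.91311701e-01,  1.31530220e-01,  1.22446105e-05, -9.54700980e-04]), 'contact_force': array([-0.05614675, -0.75796754, -0.65974563]), 'wrist_torque': array([-0.01517802,  0.00809131,  0.04813444]), 'opening': 1.0046355765632546}
```

View pics/scene0.png

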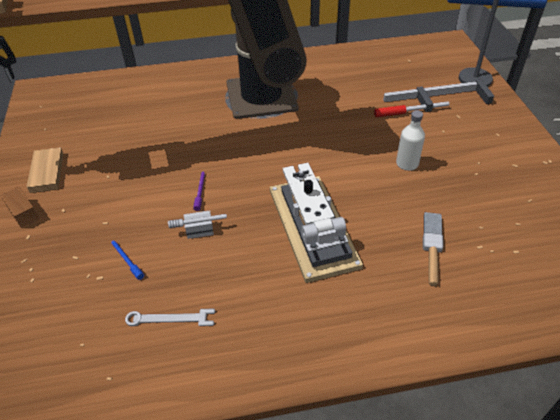

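View pics/top0.png

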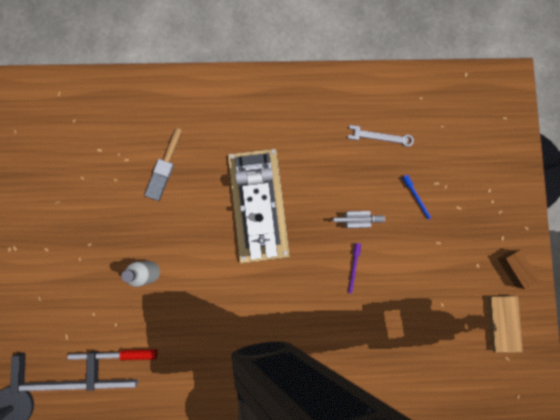

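View pics/wrist0.png

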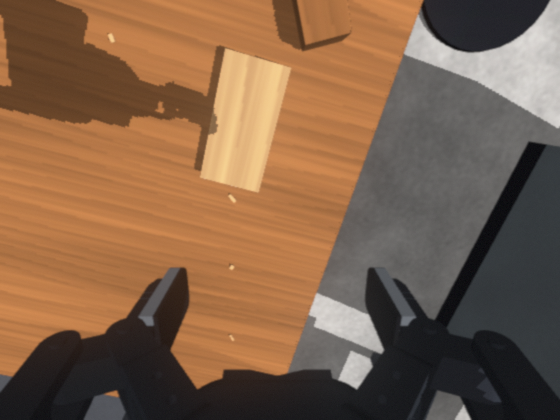

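Run:
```python
from h import *
c=cam('top'); s=cam('scene')
a=cv2.resize(c['img'][140:270,220:400],None,fx=4,fy=4,interpolation=cv2.INTER_CUBIC)
cv2.imwrite('pics/t1.png',a)
a=cv2.resize(s['img'][155:285,160:365],None,fx=3.9,fy=3.9,interpolation=cv2.INTER_CUBIC)
cv2.imwrite('pics/s1.png',a)
for u,v in [(258,217),(254,178),(380,219),(335,219)]: print('t',u,v,dep(c,u,v),c['depth'][v,u])
for u,v in [(308,187),(325,228),(175,224),(222,216)]: print('s',u,v,dep(s,u,v))
P=cloud(c)
```

```text
t 258 217 [0.50458695 0.03251443 0.1106512 ] 0.97164845
t 254 178 [0.60335746 0.04147507 0.08891946] 1.0034572
t 380 219 [ 0.49723164 -0.27942523  0.04433158] 1.0438769
t 335 219 [ 0.50025461 -0.16390698  0.03844612] 1.0474284
s 308 187 [0.51156014 0.02903585 0.10403383]
s 325 228 [0.61775712 0.04294075 0.08109908]
s 175 224 [ 0.5053549  -0.27570667  0.04192324]
s 222 216 [ 0.50023141 -0.16886939  0.03964509]
```

View pics/t1.png

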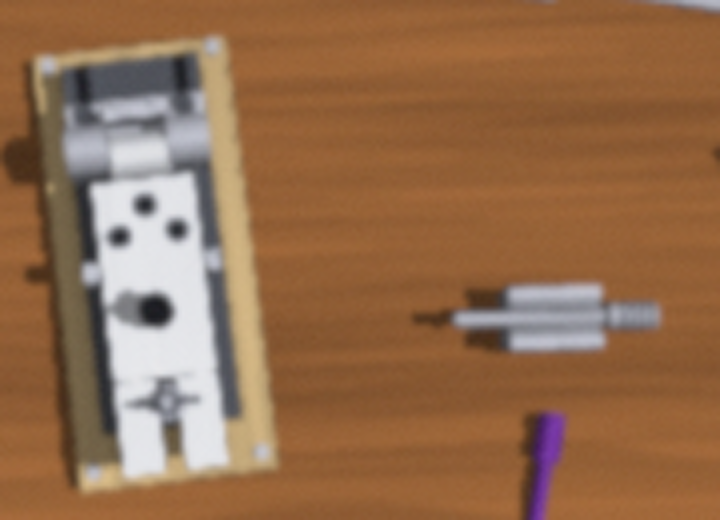

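View pics/s1.png

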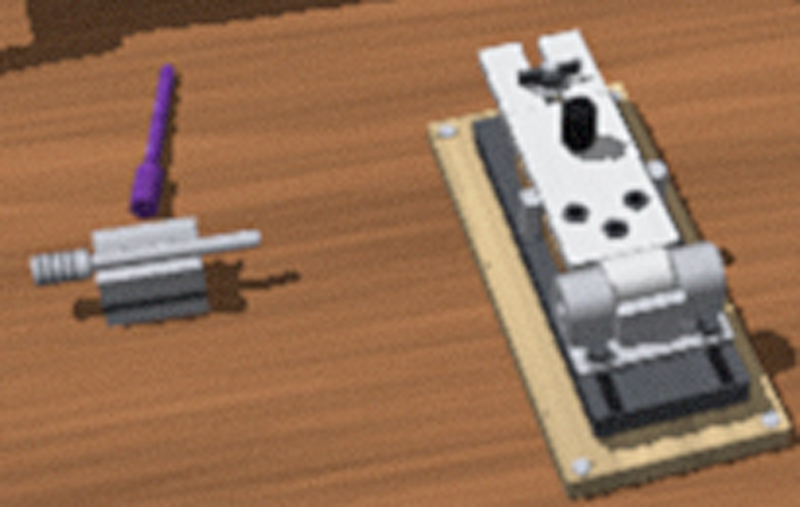

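Run:
```python
from h import *
import plant; print([k for k in dir(plant) if not k.startswith('_')])
for n in ['top','scene']:
    c=cam(n); P=cloud(c)
    m=(P[...,0]>.35)&(P[...,0]<.75)&(P[...,1]>-.06)&(P[...,1]<.14)&(P[...,2]>.010)&(P[...,2]<.14)
    Q=P[m]
    r=cv2.minAreaRect(Q[:,:2].astype(np.float32)); print(n,'jig',r)
    m2=m&(abs(P[...,2]-.078)<.006)&(P[...,0]<.57)&(c['img'].min(2)>150)
    r=cv2.minAreaRect(P[m2][:,:2].astype(np.float32)); print('leaf',r, np.median(P[m2][:,2]))
    m3=(P[...,0]>.42)&(P[...,0]<.58)&(P[...,1]>-.32)&(P[...,1]<-.12)&(P[...,2]>.012)&(P[...,2]<.08)
    Q=P[m3]; hd=Q[Q[:,1]<-.265]; sh=Q[Q[:,1]>-.18]; 
    print(n,'pin',len(Q),'head',len(hd),hd.mean(0),hd.min(0),hd.max(0),'shank',len(sh),sh.mean(0),sh.max(0))
    Z=P[(P[...,0]>.42)&(P[...,0]<.44)&(P[...,1]>-.3)&(P[...,1]<-.1)]; print('bench z',np.median(Z[:,2]),Z[:,2].std())
```

```text
['Unreachable', 'get_state', 'read_camera', 'sign_off', 'tips_ahead']
top jig ((0.5447772145271301, 0.03516101464629173), (0.29053229093551636, 0.13026739656925201), 5.582321643829346)
leaf ((0.48844292759895325, 0.03343930095434189), (0.16416624188423157, 0.08248668909072876), 1.1035066843032837) 0.07827758462414165
top pin 590 head 71 [ 0.5000563  -0.27819101  0.04246048] [ 0.49211295 -0.29102094  0.03587694] [ 0.50847745 -0.26509475  0.04897478] shank 35 [ 0.49885505 -0.16913137  0.03981551] [ 0.50293097 -0.15829367  0.04407062]
bench z 0.0007664362240876621 0.005148962811838562
scene jig ((0.5429192185401917, 0.03492296114563942), (0.2938590943813324, 0.13119260966777802), 5.590565204620361)
leaf ((0.4855155348777771, 0.033757682889699936), (0.1686818152666092, 0.08443961292505264), 0.31202736496925354) 0.07946181121702939
scene pin 810 head 89 [ 0.50216288 -0.27735462  0.04198388] [ 0.49209498 -0.29014587  0.03047207] [ 0.50811267 -0.26526185  0.05055078] shank 39 [ 0.49981146 -0.16926945  0.03989064] [ 0.50443063 -0.15919401  0.04408618]
bench z 0.00227202891362034 0.005180045255501096
```

Request:
move_arm:
  linear:
    - [0.018,0.036,0]
    - [0.018,0.036,0]
    - [0.018,0.036,0]
    - [0.018,0.036,0]
    - [0.018,0.036,0]
    - [0.018,0.036,0]
    - [0.018,0.036,0]
    - [0.018,0.036,0]
    - [0.018,0.036,0]
    - [0.018,0.036,0]
    - [0.018,0.036,0]
    - [0.018,0.036,0]
  twist:
    - [0,0,6.7]
    - [0,0,6.7]
    - [0,0,6.7]
    - [0,0,6.7]
    - [0,0,6.7]
    - [0,0,6.7]
    - [0,0,6.7]
    - [0,0,6.7]
    - [0,0,6.7]
    - [0,0,6.7]
    - [0,0,6.7]
    - [0,0,6.7]
  grip: 0.6

```text
time: 1.35
eef_pos: [0.391, -0.2088, 0.2372]
tcp_rot: [0.653, 0.758, 0.0, 0.003]
contact_force: [0.9, -0.5, -0.7]
opening: 0.598
```

View pics/w1.png

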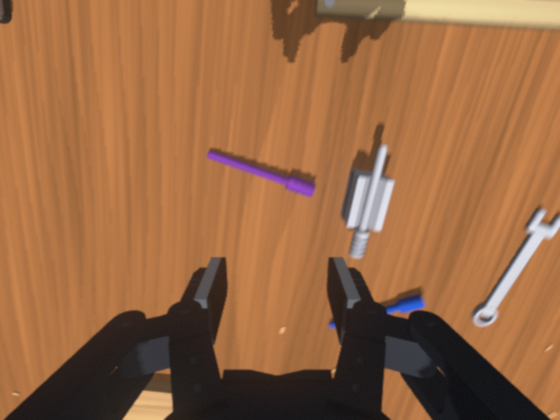

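Request:
move_arm:
  linear:
    - [0.015,0.031,0]
    - [0.015,0.031,0]
    - [0.015,0.031,0]
    - [0.015,0.031,0]
    - [0.015,0.031,0]
    - [0.015,0.031,0]
    - [0.015,0.031,0]
    - [0.012,0.025,0]
    - [0,0,0]
  twist:
    - [0,0,-0.5]
    - [0,0,-0.5]
    - [0,0,-0.5]
    - [0,0,-0.5]
    - [0,0,-0.5]
    - [0,0,-0.5]
    - [0,0,0]
    - [0,0,0]
    - [0,0,0]

```text
time: 2.15
eef_pos: [0.5145, 0.0518, 0.2405]
tcp_rot: [0.67, 0.743, 0.004, 0.006]
contact_force: [0.1, 0.0, -0.1]
opening: 0.598
```

Run:
```python
from h import *
st()
c=cam('wrist','w2.png'); t=cam('top','t2.png')
print(proj(c,[.505,.031,.112]))
P=cloud(c)
m=(P[...,2]>.100)&(P[...,2]<.125)&(c['img'].max(2)<90)&(P[...,0]<.56)
import collections
n,l,s,ce=cv2.connectedComponentsWithStats(m.astype(np.uint8))
for i in range(1,n):
    if s[i,4]>30: print(s[i],ce[i],P[l==i].mean(0),P[l==i].min(0),P[l==i].max(0))
```

```text
t 2.15 pos [0.5145 0.0518 0.2405] yaw 95.9 z [ 0.0153 -0.0022 -0.9999] F [ 0.1  0.  -0.1] M [ 0.03 -0.01 -0.02] op 0.598
[261.79735159 219.06484163]
[254 204  18   9  54] [262.92592593 206.46296296] [0.50496426 0.0409912  0.10591218] [0.49699859 0.03786007 0.10039257] [0.5126796  0.04287314 0.11060924]
```

View pics/w2.png

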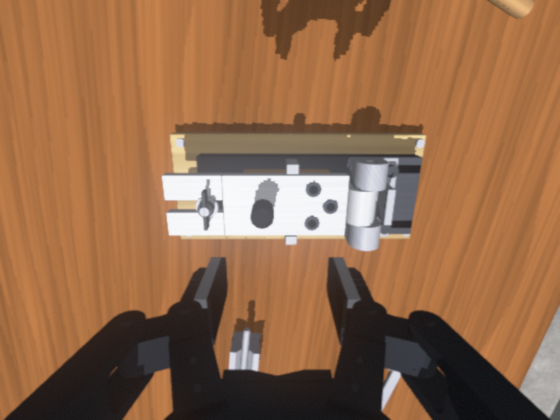

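Request:
move_arm:
  linear:
    - [-0.005,-0.01,-0.02]
    - [-0.005,-0.01,-0.03]
    - [0,0,-0.03]
    - [0,0,-0.02]
    - [0,0,0]
    - [0,0,0]
  twist:
    - [0,0.4,0]
    - [0,0.5,0]
    - [0,0,0]
    - [0,0,0]
    - [0,0,0]
    - [0,0,0]
  grip: 0.5

```text
time: 2.75
eef_pos: [0.5022, 0.0214, 0.1402]
tcp_rot: [0.673, 0.739, -0.002, 0.004]
contact_force: [-0.3, -0.5, -0.3]
opening: 0.497
```

Run:
```python
from h import *
st()
c=cam('wrist','w3.png'); s=cam('scene'); cv2.imwrite('pics/s3.png',cv2.resize(s['img'][130:290,230:390],None,fx=3.7,fy=3.7,interpolation=cv2.INTER_CUBIC))
```

```text
t 2.75 pos [0.5022 0.0214 0.1402] yaw 95.36 z [ 0.0035 -0.0076 -1.    ] F [-0.3 -0.5 -0.3] M [ 0.01 -0.05  0.01] op 0.497
```

View pics/w3.png

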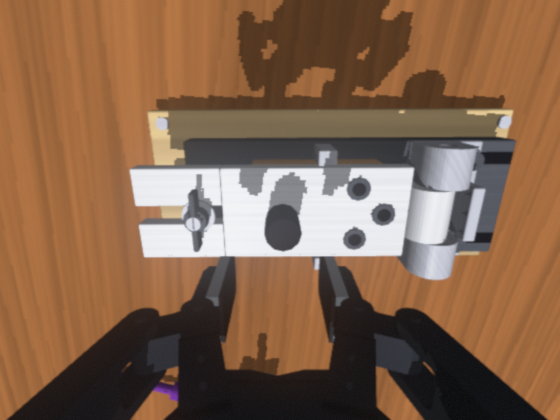

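View pics/s3.png

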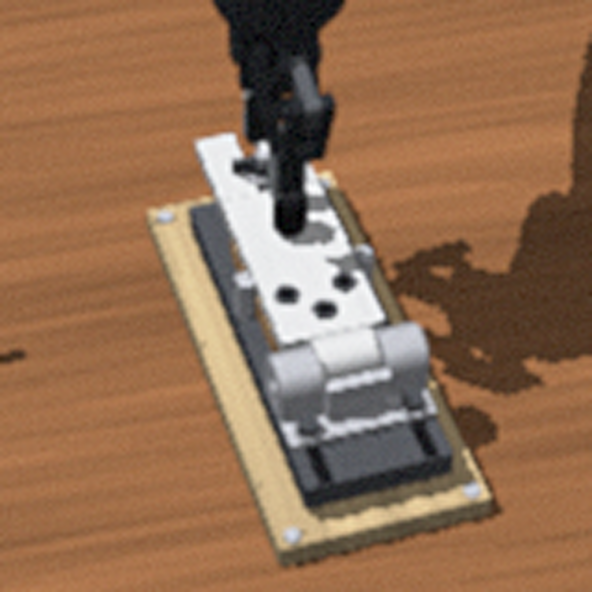

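Run:
```python
from h import *
s=st()
c=cam('wrist')
g=c['img'].max(2)
m=((g<60)).astype(np.uint8); m[:190]=0;m[255:]=0;m[:,:255]=0;m[:,312:]=0
n,l,q,ce=cv2.connectedComponentsWithStats(m)
for i in range(1,n):
    if q[i,4]>40: print(q[i],ce[i])
for uv in [(283,220),(283,222),(283,225)]: print(ray(c,*uv,.112), dep(c,*uv))
print('tcp at z .112 px',proj(c,[s['eef_pos'][0],s['eef_pos'][1],.112]))
```

```text
t 2.85 pos [0.5029 0.0217 0.1412] yaw 95.39 z [ 0.0054 -0.0078 -1.    ] F [ 0.3 -0.1  0.7] M [ 0.03 -0.01 -0.03] op 0.5
[0.50467266 0.04118286 0.112     ] [0.50470898 0.04095841 0.11144393]
[0.50479717 0.03997094 0.112     ] [0.50485968 0.03958205 0.11105397]
[0.50498502 0.03814248 0.112     ] [0.50503782 0.03781086 0.11121472]
tcp at z .112 px [276.5237365  250.52669414]
```

Request:
move_arm:
  linear:
    - [0.001,0.005,-0.015]
    - [0.001,0.004,-0.015]
    - [0,0,-0.01]
    - [0,0,-0.004]
    - [0,0,0]
    - [0,0,0]
  twist:
    - [0.2,0.1,0]
    - [0.2,0.2,0]
    - [0,0,0]
    - [0,0,0]
    - [0,0,0]
    - [0,0,0]

```text
time: 3.4
eef_pos: [0.5125, 0.0296, 0.1067]
tcp_rot: [0.673, 0.74, 0.006, 0.009]
contact_force: [-0.1, 0.9, 0.4]
opening: 0.503
```

Run:
```python
from h import *
s=st()
c=cam('wrist'); cv2.imwrite('pics/w4.png',cv2.resize(c['img'][120:360,130:500],None,fx=2.1,fy=2.1,interpolation=cv2.INTER_CUBIC))
```

```text
t 3.4 pos [0.5125 0.0296 0.1067] yaw 95.4 z [ 0.0209 -0.0039 -0.9998] F [-0.1  0.9  0.4] M [0.01 0.05 0.03] op 0.503
```

View pics/w4.png

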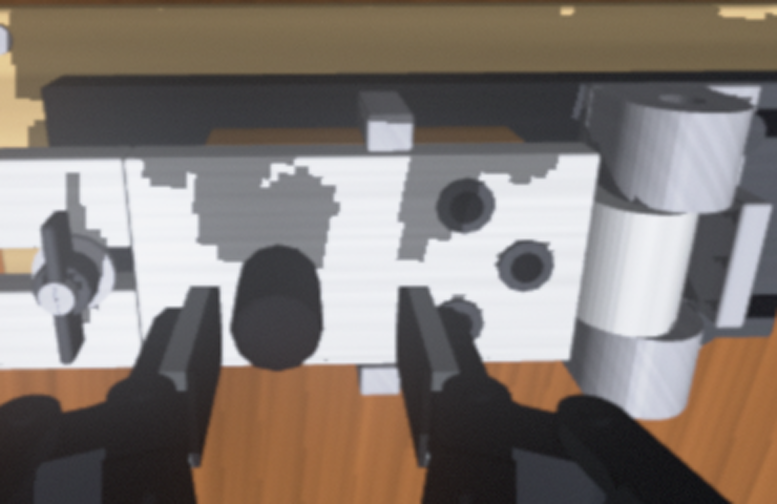

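Request:
move_arm:
  linear:
    - [-0.003,0.0005,-0.004]
    - [-0.003,0.0005,-0.004]
    - [-0.002,0,-0.003]
    - [0,0,0]
    - [0,0,0]
  twist:
    - [0.1,0.4,0]
    - [0.1,0.4,0]
    - [0,0.4,0]
    - [0,0,0]
    - [0,0,0]

```text
time: 3.87
eef_pos: [0.505, 0.0303, 0.097]
tcp_rot: [0.673, 0.74, 0.0, 0.001]
contact_force: [0.1, 0.9, -0.5]
opening: 0.5
```

Run:
```python
from h import *
s=st()
```

```text
t 3.87 pos [0.505  0.0303 0.097 ] yaw 95.4 z [ 2.e-03 -8.e-04 -1.e+00] F [ 0.1  0.9 -0.5] M [0.01 0.03 0.01] op 0.5
```

Request:
move_arm:
  linear:
    - [0,0,0]
    - [0,0,0]
    - [0,0,0]
    - [0,0,0]
    - [0,0,0]
    - [0,0,0]
  twist:
    - [0,0,0]
    - [0,0,0]
    - [0,0,0]
    - [0,0,0]
    - [0,0,0]
    - [0,0,0]
  grip: 0.1
  force: 30

```text
time: 4.37
eef_pos: [0.5049, 0.0303, 0.0971]
tcp_rot: [0.673, 0.74, 0.0, 0.001]
contact_force: [-0.6, 1.2, 0.4]
opening: 0.24
```

Run:
```python
from h import *
s=st()
```

```text
t 4.37 pos [0.5049 0.0303 0.0971] yaw 95.4 z [ 1.6e-03 -8.0e-04 -1.0e+00] F [-0.6  1.2  0.4] M [ 0.03  0.03 -0.03] op 0.24
```

Request:
move_arm:
  linear:
    - [0.001,0.0001,0]
    - [0.001,0.0001,0]
    - [0.001,0.0001,0]
    - [0.001,0.0001,0]
  twist:
    - [0,0,0]
    - [0,0,0]
    - [0,0,0]
    - [0,0,0]

```text
time: 4.7
eef_pos: [0.5071, 0.0305, 0.0971]
tcp_rot: [0.673, 0.74, -0.002, -0.001]
contact_force: [-2.7, -0.5, 1.7]
opening: 0.235
```

Run:
```python
from h import *
s=st()
```

```text
t 4.7 pos [0.5071 0.0305 0.0971] yaw 95.44 z [-0.0046 -0.0013 -1.    ] F [-2.7 -0.5  1.7] M [-0.1   0.31  0.02] op 0.235
```

Request:
move_arm:
  linear:
    - [0.0015,0.0001,0]
    - [0.0015,0.0001,0]
    - [0.0015,0.0002,0]
    - [0.0015,0.0001,0]
  twist:
    - [0,-0.1,0]
    - [0,-0.1,0]
    - [0,-0.1,0]
    - [0,-0.1,0]

```text
time: 5.03
eef_pos: [0.513, 0.0311, 0.0971]
tcp_rot: [0.673, 0.74, -0.0, 0.001]
contact_force: [-6.9, -1.0, 3.6]
opening: 0.242
```

Run:
```python
from h import *
s=st()
```

```text
t 5.03 pos [0.513  0.0311 0.0971] yaw 95.44 z [ 3.0e-04 -1.3e-03 -1.0e+00] F [-6.9 -1.   3.6] M [-0.08  1.17 -0.05] op 0.242
```

Request:
move_arm:
  linear:
    - [0.001,0.0001,0]
    - [0.001,0.0001,0]
    - [0.001,0.0001,0]
  twist:
    - [0,0,0]
    - [0,0,0]
    - [0,0,0]

```text
time: 5.28
eef_pos: [0.5129, 0.0311, 0.0971]
tcp_rot: [0.672, 0.74, -0.005, -0.003]
contact_force: [-7.3, -1.2, 5.6]
opening: 0.239
```

Run:
```python
from h import *
s=st()
```

```text
t 5.28 pos [0.5129 0.0311 0.0971] yaw 95.52 z [-0.011  -0.0023 -0.9999] F [-7.3 -1.2  5.6] M [-0.19  0.82  0.02] op 0.239
```

Request:
move_arm:
  linear:
    - [0.002,0.0002,0]
    - [0.002,0.0002,0]
    - [0.003,0.0003,0]
    - [0.003,0.0003,0]
  twist:
    - [0,-0.3,0]
    - [0,-0.3,0]
    - [0,-0.2,0]
    - [0,-0.2,0]

```text
time: 5.62
eef_pos: [0.513, 0.0311, 0.0969]
tcp_rot: [0.671, 0.741, -0.011, -0.008]
contact_force: [-15.0, -3.2, 11.7]
opening: 0.241
```

Run:
```python
from h import *
s=st()
c=cam('wrist'); cv2.imwrite('pics/w5.png',cv2.resize(c['img'][120:360,130:500],None,fx=2.1,fy=2.1,interpolation=cv2.INTER_CUBIC))
```

```text
t 5.62 pos [0.513  0.0311 0.0969] yaw 95.72 z [-0.0265 -0.0054 -0.9996] F [-15.   -3.2  11.7] M [-0.36  1.85  0.02] op 0.241
```

View pics/w5.png

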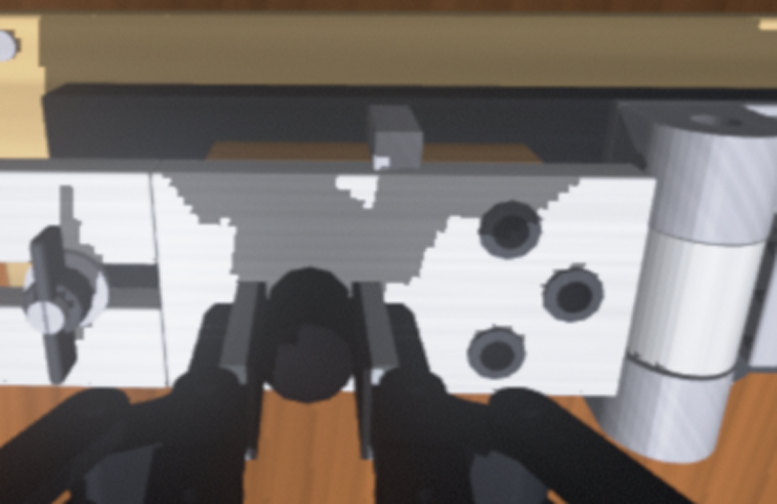

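Request:
move_arm:
  linear:
    - [0,0,0]
    - [0,0,0]
    - [0,0,0]
    - [0,0,0]
  twist:
    - [0,0,0]
    - [0,0,0]
    - [0,0,0]
    - [0,0,0]
  grip: 0.5

```text
time: 6.0
eef_pos: [0.515, 0.0312, 0.0969]
tcp_rot: [0.671, 0.741, -0.009, -0.006]
contact_force: [0.6, 0.7, 0.8]
opening: 0.498
```

Run:
```python
from h import *
s=st()
```

```text
t 6.0 pos [0.515  0.0312 0.0969] yaw 95.68 z [-0.0206 -0.0049 -0.9998] F [0.6 0.7 0.8] M [-0.    0.04 -0.04] op 0.498
```

Request:
move_arm:
  linear:
    - [0,0,0.012]
    - [0.002,0,0.016]
    - [0.01,0,0.016]
    - [0.01,-0.01,0.016]
    - [0.01,-0.01,0.01]
    - [0.01,-0.01,0]
    - [0,0,0]
    - [0,0,0]
    - [0,0,0]
  twist:
    - [0,0,0]
    - [0,-0.4,0]
    - [0,-0.4,0]
    - [0,-0.4,0]
    - [0.3,0,0]
    - [0,0,0]
    - [0,0,0]
    - [0,0,0]
    - [0,0,0]

```text
time: 6.75
eef_pos: [0.5613, 0.0013, 0.1771]
tcp_rot: [0.671, 0.742, 0.004, 0.004]
contact_force: [0.5, -0.5, 0.8]
opening: 0.5
```

Run:
```python
from h import *
s=st()
c=cam('wrist','w6.png'); t=cam('top'); sc=cam('scene')
cv2.imwrite('pics/t6.png',cv2.resize(t['img'][140:270,220:400],None,fx=4,fy=4,interpolation=cv2.INTER_CUBIC))
for k,v in (('wrist',c),('top',t),('scene',sc)): np.savez(f'{k}6.npz',**v)
```

```text
t 6.75 pos [0.5613 0.0013 0.1771] yaw 95.74 z [ 1.180e-02  6.000e-04 -9.999e-01] F [ 0.5 -0.5  0.8] M [ 0.04 -0.07  0.01] op 0.5
```

View pics/w6.png

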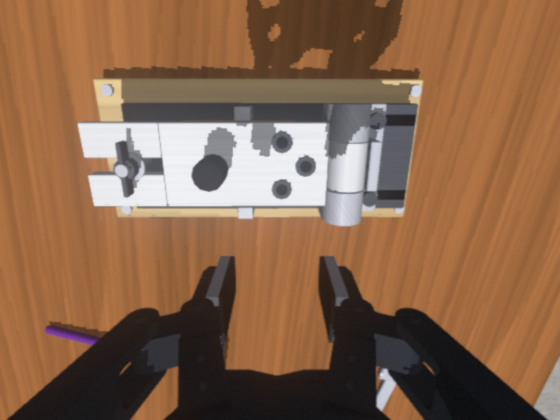

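View pics/t6.png

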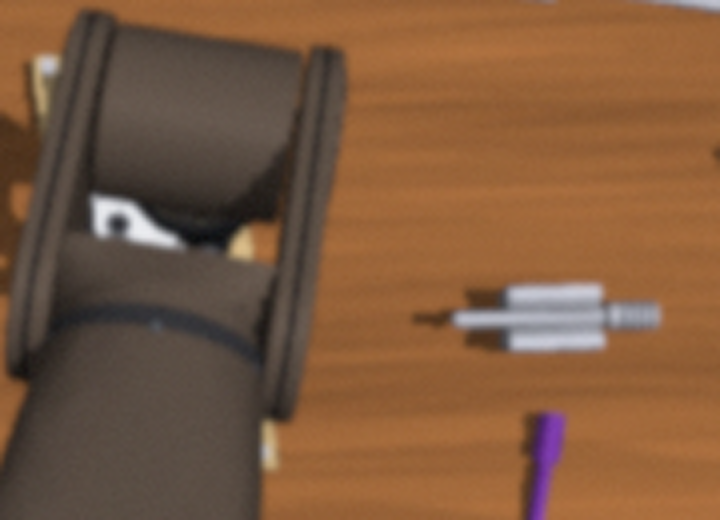

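Run:
```python
from h import *
from scipy.optimize import least_squares
c=dict(np.load('wrist6.npz')); P=cloud(c)
yaw=np.radians(5.58); J=np.array([.544,.035])
ex=np.array([np.cos(yaw),np.sin(yaw)]); ey=np.array([-ex[1],ex[0]])
d=P[...,:2]-J; jx=d@ex; jy=d@ey; z=P[...,2]
# board edges in jig frame
m=(z>.010)&(z<.10)&(abs(jx)<.17)&(abs(jy)<.08)
r=cv2.minAreaRect(np.stack([jx[m],jy[m]],-1).astype(np.float32)); print('board in est jig frame',r)
for a,b,nm in [(-.040,-.022,'near'),(-.014,.014,'leafb'),(.022,.045,'far')]:
    m=(jy>a)&(jy<b)&(jx>.04)&(jx<.1)&(z>.078)&(z<.1)
    X,Z=jx[m],z[m]
    f=least_squares(lambda p:np.hypot(X-p[0],Z-p[1])-p[2],[.07,.072,.016],loss='soft_l1',f_scale=.001)
    f2=least_squares(lambda p:np.hypot(X-p[0],Z-p[1])-.016,[.07,.072],loss='soft_l1',f_scale=.001)
    print(nm,m.sum(),f.x,f2.x,'ext',X.min(),X.max(),Z.max())
# knob top
m=(z>.106)&(z<.118)&(abs(jx+.03)<.03)&(abs(jy)<.03); print('knob',m.sum(),jx[m].mean(),jy[m].mean(),np.median(z[m]),jx[m].min(),jx[m].max(),jy[m].min(),jy[m].max())
# colour silhouette rows
for v in [200,212,220]: print(v,c['img'][v,318:372].max(1).tolist())
```

```text
board in est jig frame ((-0.0003547072410583496, 0.0005072802305221558), (0.28974172472953796, 0.1296023428440094), 0.027147093787789345)
near 881 [0.06734637 0.06884063 0.01865348] [0.06724594 0.0718277 ] ext 0.04111234266125735 0.08229795354078465 0.08959389426376439
leafb 2030 [0.06951206 0.04340926 0.04220761] [0.06898379 0.07118711] ext 0.040028114762682594 0.09146970469041481 0.08878885866382617
far 1453 [0.06730442 0.07022274 0.01742288] [0.06720278 0.07184702] ext 0.04001201871670235 0.08215874409790708 0.08940762360196515
knob 836 -0.030855189050323494 0.0012532711085641993 0.11152047616488155 -0.04186061304443371 -0.02060094880469572 -0.010793703123412279 0.011312390878479888
200 [241, 242, 241, 241, 241, 241, 232, 188, 152, 152, 161, 166, 171, 177, 182, 185, 189, 192, 197, 203, 209, 216, 217, 220, 224, 224, 223, 221, 221, 220, 219, 217, 215, 212, 208, 207, 205, 201, 196, 190, 185, 180, 171, 156, 133, 113, 105, 104, 104, 103, 104, 102, 102, 103]
212 [196, 148, 106, 95, 104, 119, 129, 135, 146, 153, 160, 166, 172, 177, 179, 184, 190, 200, 206, 209, 214, 218, 224, 227, 227, 224, 221, 220, 219, 219, 215, 211, 209, 209, 207, 204, 201, 197, 190, 184, 175, 164, 151, 169, 197, 209, 212, 212, 212, 212, 212, 212, 213, 212]
220 [163, 162, 164, 163, 153, 138, 132, 138, 145, 156, 163, 171, 176, 177, 182, 186, 193, 198, 203, 208, 214, 220, 227, 229, 227, 224, 222, 221, 219, 218, 213, 209, 209, 208, 206, 202, 194, 186, 182, 177, 166, 151, 143, 147, 153, 156, 158, 157, 157, 159, 161, 161, 162, 166]
```

Request:
move_arm:
  linear:
    - [-0.005,-0.015,0]
    - [-0.005,-0.025,0]
    - [-0.005,-0.028,0]
    - [-0.005,-0.028,0]
    - [-0.005,-0.028,0]
    - [-0.005,-0.028,0]
    - [-0.005,-0.028,0]
    - [-0.005,-0.028,0]
    - [-0.005,-0.028,0]
    - [-0.005,-0.025,0]
    - [-0.005,-0.015,0]
    - [-0.003,-0.01,0]
    - [0,0,0]
    - [0,0,0]
    - [0,0,0]
  twist:
    - [0,0.2,-0.5]
    - [0,0.2,-0.5]
    - [0,0.2,-0.5]
    - [0,0,-0.5]
    - [0,0,-0.5]
    - [0,0,-0.5]
    - [0,0,-0.5]
    - [0,0,-0.5]
    - [0,0,-0.5]
    - [0,0,-0.5]
    - [0,0,0]
    - [0,0,0]
    - [0,0,0]
    - [0,0,0]
    - [0,0,0]
  grip: 0.6

```text
time: 8.15
eef_pos: [0.4913, -0.2852, 0.168]
tcp_rot: [0.7, 0.714, -0.001, -0.009]
contact_force: [0.3, -0.2, 1.0]
opening: 0.602
```

Run:
```python
from h import *
s=st()
c=cam('wrist','w7.png'); t=cam('top')
for k,v in (('wrist',c),('top',t)): np.savez(f'{k}7.npz',**v)
```

```text
t 8.15 pos [ 0.4913 -0.2852  0.168 ] yaw 91.16 z [-0.0143  0.0119 -0.9998] F [ 0.3 -0.2  1. ] M [-0.03 -0.01 -0.  ] op 0.602
```

View pics/w7.png

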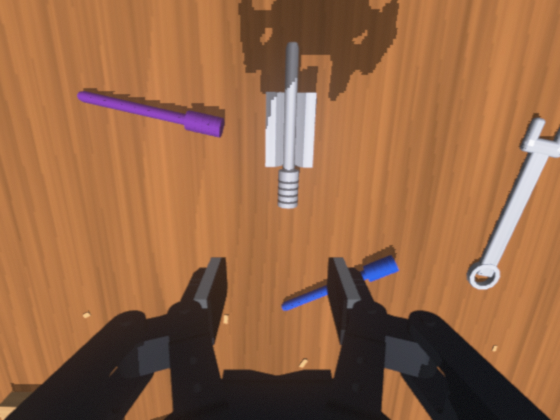

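Run:
```python
from h import *
c=dict(np.load('wrist7.npz')); P=cloud(c); z=P[...,2]; x=P[...,0]; y=P[...,1]
m=(x>.46)&(x<.54)&(y>-.31)&(y<-.13)&(z>.020)
hd=m&(y<-.262)
# image silhouettes by brightness/gray: saturation low
hsv=cv2.cvtColor(c['img'],cv2.COLOR_BGR2HSV); g=hsv[...,1]<70
def mid(v,u0,u1):
    u=np.where(g[v,u0:u1])[0]+u0; return u.min(),u.max(),len(u)
for v in list(range(40,66,5))+list(range(170,212,4)):
    a=mid(v,265,320) if g[v,265:320].any() else None
    if a: print(v,a,np.round(ray(c,(a[0]+a[1])/2,v,.035)[:2],4))
Q=P[m&(y<-.264)]; print('head',len(Q),Q.mean(0),Q.min(0),Q.max(0))
Q=P[m&(y>-.195)]; print('shank',len(Q),Q.mean(0),Q.min(0),Q.max(0))
```

```text
45 (np.int64(287), np.int64(297), 11) [ 0.4985 -0.1603]
50 (np.int64(286), np.int64(298), 13) [ 0.4986 -0.1638]
55 (np.int64(286), np.int64(298), 13) [ 0.4988 -0.1674]
60 (np.int64(286), np.int64(298), 13) [ 0.4989 -0.1709]
65 (np.int64(286), np.int64(298), 13) [ 0.499  -0.1745]
170 (np.int64(279), np.int64(298), 20) [ 0.4991 -0.2585]
174 (np.int64(279), np.int64(298), 20) [ 0.4992 -0.2621]
178 (np.int64(279), np.int64(298), 20) [ 0.4994 -0.2657]
182 (np.int64(279), np.int64(297), 19) [ 0.499  -0.2693]
186 (np.int64(278), np.int64(297), 20) [ 0.4987 -0.273 ]
190 (np.int64(278), np.int64(297), 20) [ 0.4988 -0.2766]
194 (np.int64(278), np.int64(297), 20) [ 0.499  -0.2804]
198 (np.int64(278), np.int64(297), 20) [ 0.4991 -0.2841]
202 (np.int64(278), np.int64(296), 19) [ 0.4988 -0.2879]
206 (np.int64(279), np.int64(296), 18) [ 0.4993 -0.2917]
head 22161 [ 0.49871066 -0.27403067  0.22232591] [ 0.46000177 -0.29728983  0.03418022] [ 0.53999861 -0.26400778  0.25561642]
shank 637 [ 0.49804584 -0.17703294  0.03867487] [ 0.4837608  -0.19498821  0.03381958] [ 0.51795897 -0.15852739  0.0421056 ]
```

Request:
move_arm:
  linear:
    - [0.002,0.002,-0.006]
    - [0.002,0.003,-0.012]
    - [0.002,0.003,-0.014]
    - [0.0015,0.0015,-0.014]
    - [0,0,-0.014]
    - [0,0,-0.014]
    - [0,0,-0.012]
    - [0,0,-0.008]
    - [0,0,-0.004]
    - [0,0,-0.002]
    - [0,0,0]
  twist:
    - [-0.2,-0.2,-0.3]
    - [-0.2,-0.2,-0.3]
    - [-0.2,-0.2,-0.3]
    - [-0.1,-0.2,-0.2]
    - [0,0,0]
    - [0,0,0]
    - [0,0,0]
    - [0,0,0]
    - [0,0,0]
    - [0,0,0]
    - [0,0,0]

```text
time: 9.17
eef_pos: [0.5029, -0.2661, 0.0625]
tcp_rot: [0.703, 0.711, 0.001, 0.002]
contact_force: [-0.3, -0.3, 0.1]
opening: 0.598
```

Run:
```python
from h import *
s=st()
```

```text
t 9.17 pos [ 0.5029 -0.2661  0.0625] yaw 90.58 z [ 0.0046 -0.0021 -1.    ] F [-0.3 -0.3  0.1] M [ 0.02  0.01 -0.04] op 0.598
```

Request:
move_arm:
  linear:
    - [-0.002,-0.004,-0.001]
    - [-0.002,-0.004,-0.003]
    - [0,-0.0015,-0.005]
    - [0,0,-0.006]
    - [0,0,-0.006]
    - [0,0,-0.006]
    - [0,0,-0.005]
    - [0,0,-0.003]
    - [0,0,-0.002]
    - [0,0,0]
    - [0,0,0]
  twist:
    - [0.1,0.1,-0.2]
    - [0,0.1,-0.2]
    - [0,0,0]
    - [0,0,0]
    - [0,0,0]
    - [0,0,0]
    - [0,0,0]
    - [0,0,0]
    - [0,0,0]
    - [0,0,0]
    - [0,0,0]

```text
time: 10.08
eef_pos: [0.4997, -0.2783, 0.0237]
tcp_rot: [0.707, 0.708, 0.0, 0.003]
contact_force: [-0.2, -0.5, 0.3]
opening: 0.599
```

Run:
```python
from h import *
s=st()
c=cam('wrist','w8.png')
```

```text
t 10.08 pos [ 0.4997 -0.2783  0.0237] yaw 90.07 z [ 0.0043 -0.0031 -1.    ] F [-0.2 -0.5  0.3] M [0.01 0.05 0.04] op 0.599
```

View pics/w8.png

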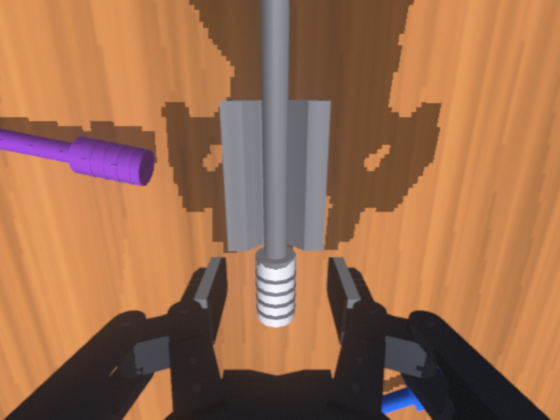

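Request:
move_arm:
  linear:
    - [-0.0005,0.002,0]
    - [0,0.001,0]
    - [0,0,0]
  twist:
    - [0.1,0.15,0]
    - [0.1,0.1,0]
    - [0,0,0]

```text
time: 10.38
eef_pos: [0.4996, -0.2752, 0.0245]
tcp_rot: [0.707, 0.708, 0.0, 0.0]
contact_force: [-0.0, -0.4, 0.1]
opening: 0.599
```

Request:
move_arm:
  linear:
    - [0,0,0]
    - [0,0,0]
    - [0,0,0]
    - [0,0,0]
    - [0,0,0]
    - [0,0,0]
    - [0,0,0]
    - [0,0,0]
  twist:
    - [0,0,0]
    - [0,0,0]
    - [0,0,0]
    - [0,0,0]
    - [0,0,0]
    - [0,0,0]
    - [0,0,0]
    - [0,0,0]
  grip: 0.05
  force: 60

```text
time: 11.05
eef_pos: [0.4994, -0.2753, 0.0253]
tcp_rot: [0.706, 0.708, -0.0, 0.0]
contact_force: [-0.1, 0.5, 1.0]
opening: 0.186
```

Run:
```python
from h import *
s=st()
c=cam('wrist','w9.png')
```

```text
t 11.05 pos [ 0.4994 -0.2753  0.0253] yaw 90.12 z [ 1.e-04 -5.e-04 -1.e+00] F [-0.1  0.5  1. ] M [ 0.04  0.08 -0.03] op 0.186
```

View pics/w9.png

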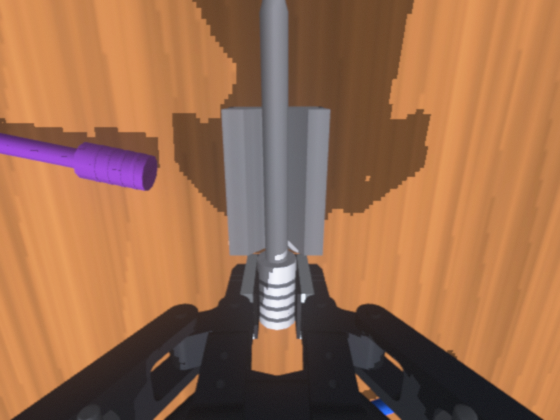

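Request:
move_arm:
  linear:
    - [0,0,0.004]
    - [0,0,0.008]
    - [0,0,0.012]
    - [0,0,0.014]
    - [0.003,0.003,0.014]
    - [0.01,0.01,0.01]
    - [0.014,0.014,0.004]
    - [0.014,0.014,0]
    - [0.014,0.014,0]
    - [0.014,0.014,0]
    - [0.014,0.014,0]
    - [0.012,0.014,0]
    - [0.012,0.012,0]
    - [0.008,0.009,0]
    - [0.005,0.005,0]
    - [0,0,0]
    - [0,0,0]
  twist:
    - [0,0,0]
    - [0,0,0]
    - [0,0,0]
    - [0,0,0]
    - [0,0,0.5]
    - [0,0,0.5]
    - [0,0,0.5]
    - [0,0,0.5]
    - [0,0,0.5]
    - [0,0,0.5]
    - [0,0,0.5]
    - [0,0,0.5]
    - [0,0,0.5]
    - [0,0,0.5]
    - [0,0,0.5]
    - [0,0,0]
    - [0,0,0]

```text
time: 12.52
eef_pos: [0.6314, -0.1399, 0.1091]
tcp_rot: [0.669, 0.743, 0.003, 0.007]
contact_force: [0.3, -0.3, -1.0]
opening: 0.19
```

Run:
```python
from h import *
s=st()
c=cam('wrist','w10.png'); sc=cam('scene'); cv2.imwrite('pics/s10.png',cv2.resize(sc['img'][120:320,150:400],None,fx=3,fy=3,interpolation=cv2.INTER_CUBIC))
```

```text
t 12.52 pos [ 0.6314 -0.1399  0.1091] yaw 96.03 z [ 0.0146 -0.0043 -0.9999] F [ 0.3 -0.3 -1. ] M [-0.01  0.04  0.  ] op 0.19
```

View pics/w10.png

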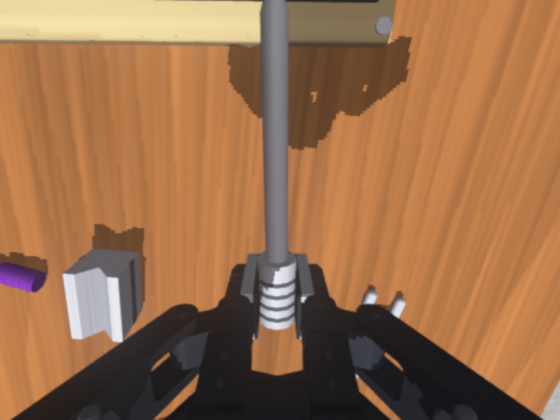

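View pics/s10.png

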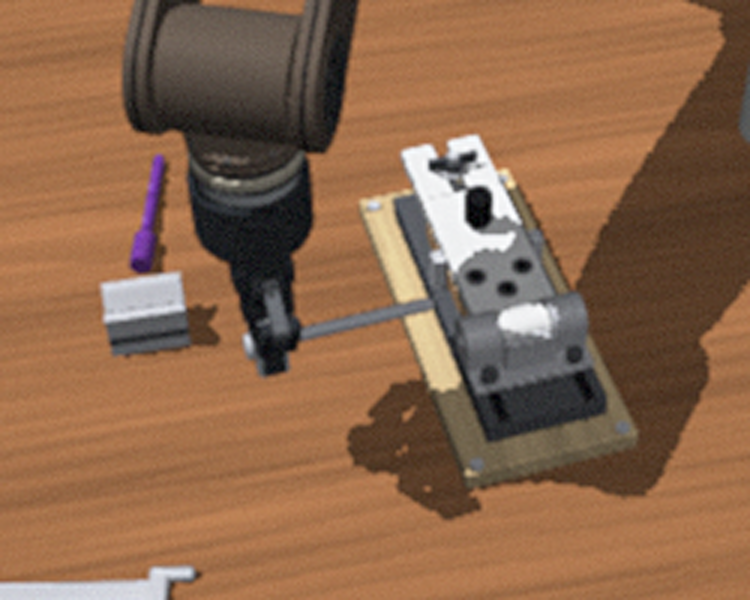

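Request:
move_arm:
  linear:
    - [-0.001,0,-0.004]
    - [-0.001,0,-0.006]
    - [-0.001,0,-0.008]
    - [0,0,-0.008]
    - [0,0,-0.008]
    - [0,0.002,-0.006]
    - [0,0.001,-0.004]
    - [0,0.001,-0.002]
    - [0,0,0]
    - [0,0,0]
  twist:
    - [0.1,0.3,-0.2]
    - [0.1,0.3,-0.2]
    - [0,0.2,0]
    - [0,0,0]
    - [0,0,0]
    - [0,0,0]
    - [0,0,0]
    - [0,0,0]
    - [0,0,0]
    - [0,0,0]

```text
time: 13.45
eef_pos: [0.6237, -0.1387, 0.0549]
tcp_rot: [0.674, 0.739, -0.002, -0.003]
contact_force: [-0.2, 0.3, -1.6]
opening: 0.189
```

```bash
cat >> h.py <<'E'
J=np.array([.5436,.0354]); _y=np.radians(5.6); EX=np.array([np.cos(_y),np.sin(_y)]); EY=np.array([-EX[1],EX[0]])
def pin(s):
    R=Ro.from_quat(s['tcp_rot']).as_matrix(); p=np.array(s['eef_pos'])
    for nm,l in (('shoulder',.0168),('nose',.1168)):
        q=p+R@np.array([l,0,-.0097]); d=q[:2]-J; print(nm,'jx %.4f jy %.4f z %.4f'%(d@EX,d@EY,q[2]),end='  ')
    a=R[:,0]; print('axis yaw err %.2f pitch %.2f'%(np.degrees(np.arctan2(a[1],a[0]))-95.6,np.degrees(a[2])))
E
python3 - <<'E'
from h import *
s=st(); pin(s)
c=cam('wrist','w11.png'); sc=cam('scene'); cv2.imwrite('pics/s11.png',cv2.resize(sc['img'][180:290,200:365],None,fx=4.8,fy=4.8,interpolation=cv2.INTER_CUBIC))
for k,v in (('wrist',c),('scene',sc)): np.savez(f'{k}11.npz',**v)
E
```

```text
t 13.45 pos [ 0.6237 -0.1387  0.0549] yaw 95.21 z [-0.0073  0.0014 -1.    ] F [-0.2  0.3 -1.6] M [-0.04 -0.01  0.01] op 0.189
shoulder jx 0.0629 jy -0.1643 z 0.0647  nose jx 0.0636 jy -0.0643 z 0.0649  axis yaw err -0.39 pitch 0.12
```

View pics/s11.png

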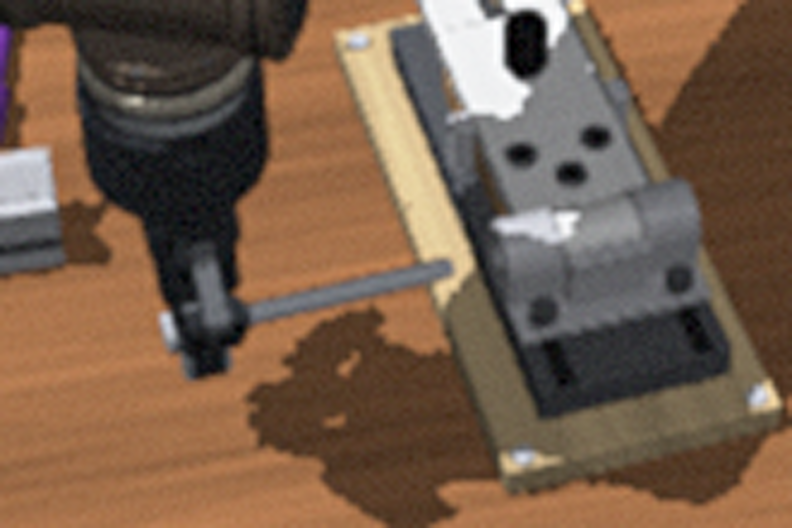

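View pics/w11.png

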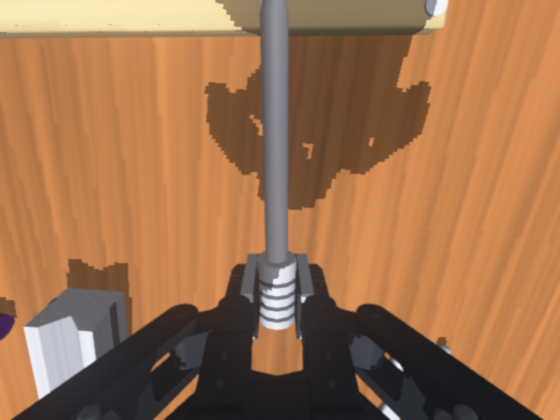

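Run:
```python
from h import *
from scipy.optimize import least_squares
s=get_state(); R=Ro.from_quat(s['tcp_rot']).as_matrix(); p=np.array(s['eef_pos'])
sc=dict(np.load('scene11.npz')); w=dict(np.load('wrist11.npz'))
for l in (.03,.05,.08,.11,.1168):
    q=p+R@np.array([l,0,-.0097]); print(l,'scene px',proj(sc,q),'crop',(proj(sc,q)-[200,180])*4.8,'wrist',proj(w,q))
g=cv2.cvtColor(w['img'],cv2.COLOR_BGR2HSV)[...,1]<70
for v in (15,60,120,180,230):
    u=np.where(g[v,250:310])[0]+250; print(v,u.min(),u.max(),(u.min()+u.max())/2)
P=cloud(sc); 
for nm,k in (('scene11',sc),('scene6',dict(np.load('scene6.npz')))):
    P=cloud(k); d=P[...,:2]-J; jx=d@EX; jy=d@EY; z=P[...,2]
    for a,b in [(-.043,-.021),(-.015,.015),(.021,.043)]:
        m=(jy>a)&(jy<b)&(jx>.045)&(jx<.1)&(z>.079)&(z<.1)
        if m.sum()<20: continue
        X,Z=jx[m],z[m]
        f2=least_squares(lambda p:np.hypot(X-p[0],Z-p[1])-.016,[.07,.072],loss='soft_l1',f_scale=.001)
        print(nm,m.sum(),f2.x)
# pin shank from scene depth
P=cloud(sc); d=P[...,:2]-J; jx=d@EX; jy=d@EY; z=P[...,2]
m=(jx>.045)&(jx<.085)&(z>.055)&(z<.085)
for a in (-.14,-.12,-.10,-.08):
    k=m&(abs(jy-a)<.01); print(a,k.sum(),jx[k].mean(),z[k].mean(),z[k].max())
```

```text
0.03 scene px [255.15517468 245.05510453] crop [264.74483846 312.26450176] wrist [277.36771114 231.17354583]
0.05 scene px [264.30906185 242.93961155] crop [308.68349687 302.11013544] wrist [277.47806358 186.67363471]
0.08 scene px [277.93457509 239.79071129] crop [374.08596041 286.99541421] wrist [277.66628863 110.77138878]
0.11 scene px [291.43525118 236.67066131] crop [438.88920566 272.01917427] wrist [277.88826003  21.26084041]
0.1168 scene px [294.47822613 235.96741993] crop [453.49548545 268.64361569] wrist [277.94422091  -1.30553261]
15 260 288 274.0
60 262 288 275.0
120 263 288 275.5
180 264 287 275.5
230 266 287 276.5
scene11 116 [0.06672251 0.07335822]
scene11 221 [0.06902584 0.07292884]
scene11 121 [0.06632049 0.07341242]
scene6 122 [0.06671153 0.07374218]
scene6 210 [0.07076451 0.07265654]
scene6 118 [0.06648426 0.07345986]
-0.14 42 0.06394000908294738 0.0696818457997544 0.07302266479607605
-0.12 43 0.06326695080735817 0.06917797146710776 0.07217822554774087
-0.1 43 0.06361635716127284 0.06950991076513395 0.07426410644450233
-0.08 41 0.06315743608491377 0.06933906893193907 0.07324861032706216
```

Request:
move_arm:
  linear:
    - [0.002,0,0.003]
    - [0.002,0,0.003]
    - [0.0007,0.0005,0.0012]
    - [0,0,0]
    - [0,0,0]
  twist:
    - [0,-0.2,0.2]
    - [0,-0.2,0.2]
    - [0,0,0]
    - [0,0,0]
    - [0,0,0]

```text
time: 13.97
eef_pos: [0.6309, -0.1388, 0.066]
tcp_rot: [0.671, 0.741, 0.002, 0.002]
contact_force: [0.1, -0.1, -1.3]
opening: 0.191
```

Run:
```python
from h import *
s=st(); pin(s)
```

```text
t 13.97 pos [ 0.6309 -0.1388  0.066 ] yaw 95.67 z [ 5.7e-03 -7.0e-04 -1.0e+00] F [ 0.1 -0.1 -1.3] M [-0.04  0.01 -0.01] op 0.191
shoulder jx 0.0698 jy -0.1651 z 0.0757  nose jx 0.0696 jy -0.0651 z 0.0756  axis yaw err 0.07 pitch -0.07
```

Request:
move_arm:
  linear:
    - [-0.001,0,-0.0015]
    - [-0.0005,0,-0.001]
    - [0,0,0]
    - [0,0,0]
  twist:
    - [0,0.15,0]
    - [0,0.1,0]
    - [0,0,0]
    - [0,0,0]

```text
time: 14.3
eef_pos: [0.6294, -0.1389, 0.0637]
tcp_rot: [0.671, 0.741, 0.0, 0.001]
contact_force: [0.1, 0.3, -1.1]
opening: 0.185
```

Run:
```python
from h import *
s=st(); pin(s)
```

```text
t 14.3 pos [ 0.6294 -0.1389  0.0637] yaw 95.67 z [ 0.0015 -0.001  -1.    ] F [ 0.1  0.3 -1.1] M [-0.01  0.03  0.05] op 0.185
shoulder jx 0.0683 jy -0.1650 z 0.0734  nose jx 0.0682 jy -0.0650 z 0.0733  axis yaw err 0.07 pitch -0.06
```

Request:
move_arm:
  linear:
    - [-0.0006,0.002,-0.0007]
    - [-0.0005,0.002,-0.0006]
    - [-0.0002,0.002,0]
    - [-0.0002,0.002,0]
    - [-0.0002,0.002,0]
    - [-0.0002,0.002,0]
    - [-0.0002,0.0015,0]
    - [0,0,0]
    - [0,0,0]
  twist:
    - [0,0,0]
    - [0,0,0]
    - [0,0,0]
    - [0,0,0]
    - [0,0,0]
    - [0,0,0]
    - [0,0,0]
    - [0,0,0]
    - [0,0,0]

```text
time: 15.05
eef_pos: [0.6264, -0.1233, 0.0615]
tcp_rot: [0.671, 0.741, -0.0, 0.0]
contact_force: [1.0, -1.0, -0.8]
opening: 0.186
```

Run:
```python
from h import *
s=st(); pin(s)
sc=cam('scene'); cv2.imwrite('pics/s12.png',cv2.resize(sc['img'][180:290,200:365],None,fx=4.8,fy=4.8,interpolation=cv2.INTER_CUBIC))
```

```text
t 15.05 pos [ 0.6264 -0.1233  0.0615] yaw 95.69 z [ 1.e-04 -3.e-04 -1.e+00] F [ 1.  -1.  -0.8] M [-0.05  0.   -0.03] op 0.186
shoulder jx 0.0669 jy -0.1493 z 0.0712  nose jx 0.0668 jy -0.0493 z 0.0712  axis yaw err 0.09 pitch -0.02
```

View pics/s12.png

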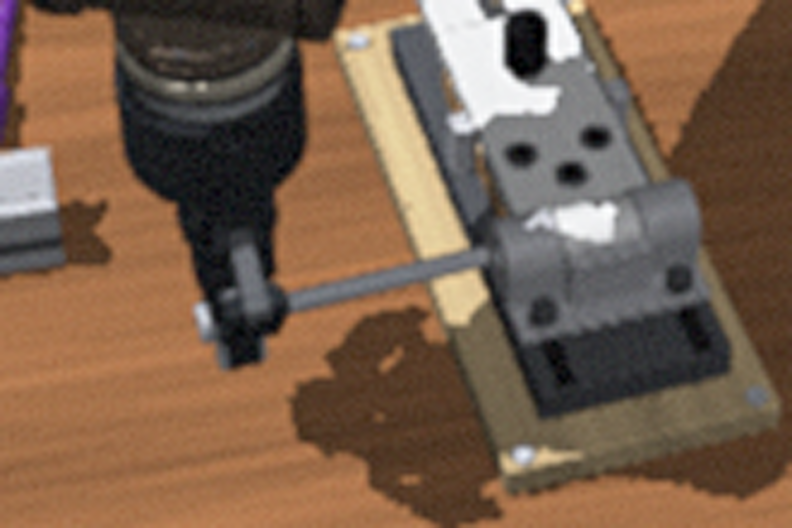

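Request:
move_arm:
  linear:
    - [0.0003,0.0015,0.0005]
    - [-0.0001,0.0015,0]
    - [-0.0002,0.0015,0]
    - [-0.0002,0.0015,0]
    - [-0.0002,0.0015,0]
  twist:
    - [0,0,0]
    - [0,0,0]
    - [0,0,0]
    - [0,0,0]
    - [0,0,0]

```text
time: 15.52
eef_pos: [0.6267, -0.1161, 0.0625]
tcp_rot: [0.672, 0.741, 0.0, 0.001]
contact_force: [0.2, -1.2, -0.5]
opening: 0.191
```

Run:
```python
from h import *
s=st(); pin(s)
```

```text
t 15.52 pos [ 0.6267 -0.1161  0.0625] yaw 95.62 z [ 0.0019 -0.0011 -1.    ] F [ 0.2 -1.2 -0.5] M [-0.16 -0.14 -0.12] op 0.191
shoulder jx 0.0679 jy -0.1420 z 0.0722  nose jx 0.0678 jy -0.0420 z 0.0721  axis yaw err 0.02 pitch -0.07
```

Request:
move_arm:
  linear:
    - [-0.0001,0.0015,0]
    - [-0.0001,0.0015,0]
    - [-0.0001,0.0015,0]
    - [-0.0001,0.0015,0]
  twist:
    - [0,0,0]
    - [0,0,0]
    - [0,0,0]
    - [0,0,0]

```text
time: 15.85
eef_pos: [0.6266, -0.1096, 0.0628]
tcp_rot: [0.672, 0.741, 0.0, 0.002]
contact_force: [0.6, -0.4, -0.8]
opening: 0.188
```

Run:
```python
from h import *
s=st(); pin(s)
sc=cam('scene'); cv2.imwrite('pics/s13.png',cv2.resize(sc['img'][180:290,200:365],None,fx=4.8,fy=4.8,interpolation=cv2.INTER_CUBIC))
w=cam('wrist','w13.png')
```

```text
t 15.85 pos [ 0.6266 -0.1096  0.0628] yaw 95.6 z [ 0.003  -0.0014 -1.    ] F [ 0.6 -0.4 -0.8] M [-0.04 -0.07 -0.03] op 0.188
shoulder jx 0.0684 jy -0.1356 z 0.0725  nose jx 0.0684 jy -0.0356 z 0.0723  axis yaw err -0.00 pitch -0.10
```

View pics/w13.png

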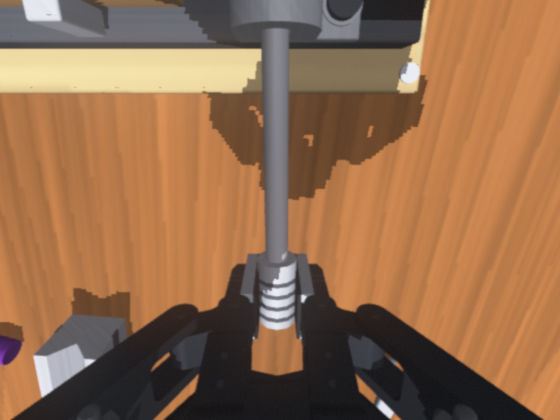

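Request:
move_arm:
  linear:
    - [-0.0004,0.0015,-0.0002]
    - [-0.0003,0.0015,0]
    - [-0.0002,0.0015,0]
    - [-0.0002,0.0015,0]
    - [-0.0002,0.0015,0]
    - [-0.0002,0.0015,0]
    - [-0.0002,0.0015,0]
  twist:
    - [0.05,0.1,0]
    - [0,0,0]
    - [0,0,0]
    - [0,0,0]
    - [0,0,0]
    - [0,0,0]
    - [0,0,0]

```text
time: 16.53
eef_pos: [0.6254, -0.0984, 0.0628]
tcp_rot: [0.672, 0.741, 0.001, 0.001]
contact_force: [0.8, 0.2, -1.4]
opening: 0.186
```

Run:
```python
from h import *
s=st(); pin(s)
```

```text
t 16.53 pos [ 0.6254 -0.0984  0.0628] yaw 95.55 z [ 2.9e-03 -9.0e-04 -1.0e+00] F [ 0.8  0.2 -1.4] M [-0.12 -0.15 -0.04] op 0.186
shoulder jx 0.0683 jy -0.1243 z 0.0725  nose jx 0.0684 jy -0.0243 z 0.0724  axis yaw err -0.05 pitch -0.07
```

Request:
move_arm:
  linear:
    - [-0.0003,0.0015,-0.0002]
    - [-0.0002,0.0015,0]
    - [-0.0002,0.0015,0]
    - [-0.0002,0.0015,0]
    - [-0.0002,0.0015,0]
    - [-0.0002,0.0015,0]
  twist:
    - [0.05,0.1,0.03]
    - [0,0,0]
    - [0,0,0]
    - [0,0,0]
    - [0,0,0]
    - [0,0,0]

```text
time: 17.03
eef_pos: [0.6244, -0.0887, 0.0628]
tcp_rot: [0.672, 0.741, 0.001, 0.001]
contact_force: [1.2, -0.6, -0.6]
opening: 0.19
```

Run:
```python
from h import *
s=st(); pin(s)
```

```text
t 17.03 pos [ 0.6244 -0.0887  0.0628] yaw 95.56 z [ 2.5e-03 -6.0e-04 -1.0e+00] F [ 1.2 -0.6 -0.6] M [-0.32 -0.22 -0.17] op 0.19
shoulder jx 0.0683 jy -0.1146 z 0.0725  nose jx 0.0684 jy -0.0146 z 0.0724  axis yaw err -0.04 pitch -0.05
```

Request:
move_arm:
  linear:
    - [-0.0003,0.0015,-0.0001]
    - [-0.0003,0.0015,-0.0001]
    - [-0.0002,0.0015,0]
    - [-0.0002,0.0015,0]
    - [-0.0002,0.0015,0]
    - [-0.0002,0.0015,0]
    - [-0.0002,0.0015,0]
  twist:
    - [0,0.05,0.03]
    - [0,0.05,0]
    - [0,0,0]
    - [0,0,0]
    - [0,0,0]
    - [0,0,0]
    - [0,0,0]

```text
time: 17.62
eef_pos: [0.6237, -0.0776, 0.0631]
tcp_rot: [0.672, 0.74, 0.001, 0.002]
contact_force: [1.8, -0.7, -0.8]
opening: 0.188
```

Run:
```python
from h import *
s=st(); pin(s)
```

```text
t 17.62 pos [ 0.6237 -0.0776  0.0631] yaw 95.54 z [ 0.0035 -0.0015 -1.    ] F [ 1.8 -0.7 -0.8] M [-0.25 -0.28 -0.18] op 0.188
shoulder jx 0.0687 jy -0.1034 z 0.0728  nose jx 0.0688 jy -0.0034 z 0.0726  axis yaw err -0.06 pitch -0.10
```

Request:
move_arm:
  linear:
    - [0,0.0015,-0.0002]
    - [-0.0001,0.0015,-0.0001]
    - [-0.0002,0.0015,0]
    - [-0.0001,0.0015,0]
    - [-0.0002,0.0015,0]
    - [-0.0001,0.0015,0]
    - [-0.0002,0.0015,0]
  twist:
    - [0.05,0.1,0.05]
    - [0,0,0]
    - [0,0,0]
    - [0,0,0]
    - [0,0,0]
    - [0,0,0]
    - [0,0,0]

```text
time: 18.2
eef_pos: [0.6226, -0.0658, 0.0628]
tcp_rot: [0.672, 0.741, 0.0, 0.001]
contact_force: [2.1, -1.4, -1.6]
opening: 0.19
```

Run:
```python
from h import *
s=st(); pin(s)
```

```text
t 18.2 pos [ 0.6226 -0.0658  0.0628] yaw 95.6 z [ 1.3e-03 -3.0e-04 -1.0e+00] F [ 2.1 -1.4 -1.6] M [-0.18 -0.31 -0.18] op 0.19
shoulder jx 0.0688 jy -0.0916 z 0.0725  nose jx 0.0688 jy 0.0084 z 0.0724  axis yaw err -0.00 pitch -0.02
```

Request:
move_arm:
  linear:
    - [0.0001,0.0015,0]
    - [0,0.0015,0]
    - [-0.0001,0.0015,0]
    - [-0.0001,0.0015,0]
    - [-0.0002,0.0015,0]
    - [-0.0001,0.0015,0]
    - [-0.0002,0.0015,0]
  twist:
    - [0,0,0]
    - [0,0,0]
    - [0,0,0]
    - [0,0,0]
    - [0,0,0]
    - [0,0,0]
    - [0,0,0]

```text
time: 18.78
eef_pos: [0.6215, -0.0539, 0.0627]
tcp_rot: [0.672, 0.741, 0.0, 0.0]
contact_force: [1.7, -0.9, -1.7]
opening: 0.186
```

Run:
```python
from h import *
s=st(); pin(s)
```

```text
t 18.78 pos [ 0.6215 -0.0539  0.0627] yaw 95.62 z [ 2.e-04 -0.e+00 -1.e+00] F [ 1.7 -0.9 -1.7] M [-0.12 -0.26 -0.17] op 0.186
shoulder jx 0.0688 jy -0.0797 z 0.0724  nose jx 0.0688 jy 0.0203 z 0.0724  axis yaw err 0.02 pitch -0.00
```

Nose is at the far knuckle with low force; continuing gently.

Request:
move_arm:
  linear:
    - [-0.0001,0.0012,0]
    - [-0.0001,0.0012,0]
    - [-0.0001,0.0012,0]
    - [-0.0001,0.0012,0]
    - [-0.0001,0.0012,0]
  twist:
    - [0,0,0]
    - [0,0,0]
    - [0,0,0]
    - [0,0,0]
    - [0,0,0]

```text
time: 19.2
eef_pos: [0.6209, -0.0472, 0.0626]
tcp_rot: [0.671, 0.741, -0.0, -0.0]
contact_force: [2.6, -0.1, -0.8]
opening: 0.193
```

Run:
```python
from h import *
s=st(); pin(s)
```

```text
t 19.2 pos [ 0.6209 -0.0472  0.0626] yaw 95.64 z [-2.e-04 -0.e+00 -1.e+00] F [ 2.6 -0.1 -0.8] M [-0.16 -0.28 -0.12] op 0.193
shoulder jx 0.0688 jy -0.0729 z 0.0723  nose jx 0.0688 jy 0.0271 z 0.0723  axis yaw err 0.04 pitch -0.00
```

Request:
move_arm:
  linear:
    - [0,0.0015,0]
    - [-0.0001,0.0015,0]
    - [-0.0001,0.0015,0]
    - [-0.0002,0.0015,0]
    - [-0.0001,0.0015,0]
    - [-0.0002,0.0015,0]
    - [-0.0001,0.0015,0]
    - [-0.0002,0.0015,0]
    - [-0.0001,0.0015,0]
    - [-0.0002,0.0015,0]
    - [-0.0001,0.0015,0]
  twist:
    - [0,0,0]
    - [0,0,0]
    - [0,0,0]
    - [0,0,0]
    - [0,0,0]
    - [0,0,0]
    - [0,0,0]
    - [0,0,0]
    - [0,0,0]
    - [0,0,0]
    - [0,0,0]

```text
time: 20.12
eef_pos: [0.619, -0.0289, 0.0625]
tcp_rot: [0.671, 0.741, -0.0, -0.0]
contact_force: [0.4, -1.1, -0.8]
opening: 0.186
```

Run:
```python
from h import *
s=st(); pin(s)
w=cam('wrist','w14.png')
```

```text
t 20.12 pos [ 0.619  -0.0289  0.0625] yaw 95.67 z [-9.e-04 -0.e+00 -1.e+00] F [ 0.4 -1.1 -0.8] M [-0.09 -0.11 -0.1 ] op 0.186
shoulder jx 0.0688 jy -0.0545 z 0.0722  nose jx 0.0687 jy 0.0455 z 0.0722  axis yaw err 0.07 pitch 0.00
```

View pics/w14.png

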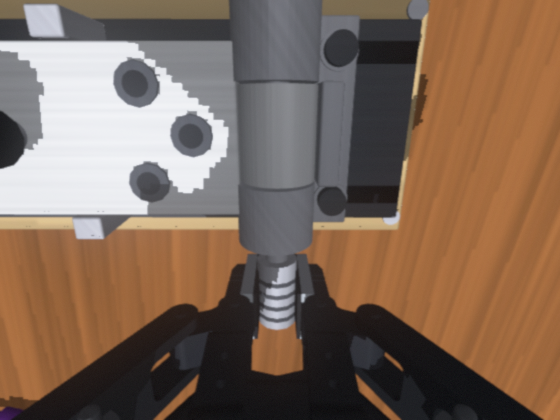

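Request:
move_arm:
  linear:
    - [-0.0001,0.0012,0]
    - [-0.0001,0.0012,0]
    - [-0.0001,0.0012,0]
    - [-0.0001,0.0012,0]
    - [-0.0001,0.001,0]
  twist:
    - [0,0,0]
    - [0,0,0]
    - [0,0,0]
    - [0,0,0]
    - [0,0,0]

```text
time: 20.58
eef_pos: [0.6184, -0.0223, 0.0625]
tcp_rot: [0.671, 0.741, -0.0, -0.0]
contact_force: [1.1, 0.2, -1.2]
opening: 0.189
```

Run:
```python
from h import *
s=st(); pin(s)
```

```text
t 20.58 pos [ 0.6184 -0.0223  0.0625] yaw 95.68 z [-1.2e-03  1.0e-04 -1.0e+00] F [ 1.1  0.2 -1.2] M [-0.07 -0.21 -0.03] op 0.189
shoulder jx 0.0688 jy -0.0479 z 0.0722  nose jx 0.0686 jy 0.0521 z 0.0722  axis yaw err 0.08 pitch 0.01
```

Request:
move_arm:
  linear:
    - [-0.0001,0.001,0]
    - [-0.0001,0.001,0]
    - [-0.0001,0.001,0]
  twist:
    - [0,0,0]
    - [0,0,0]
    - [0,0,0]

```text
time: 20.83
eef_pos: [0.6181, -0.0194, 0.0625]
tcp_rot: [0.671, 0.741, -0.001, -0.0]
contact_force: [1.1, -5.1, -2.1]
opening: 0.19
```

Run:
```python
from h import *
s=st(); pin(s)
w=cam('wrist'); cv2.imwrite('pics/w15.png',cv2.resize(w['img'][150:360,180:380],None,fx=2.8,fy=2.8,interpolation=cv2.INTER_CUBIC))
```

```text
t 20.83 pos [ 0.6181 -0.0194  0.0625] yaw 95.71 z [-1.e-03 -9.e-04 -1.e+00] F [ 1.1 -5.1 -2.1] M [-0.72 -0.23 -0.16] op 0.19
shoulder jx 0.0688 jy -0.0450 z 0.0722  nose jx 0.0686 jy 0.0550 z 0.0721  axis yaw err 0.11 pitch -0.05
```

View pics/w15.png

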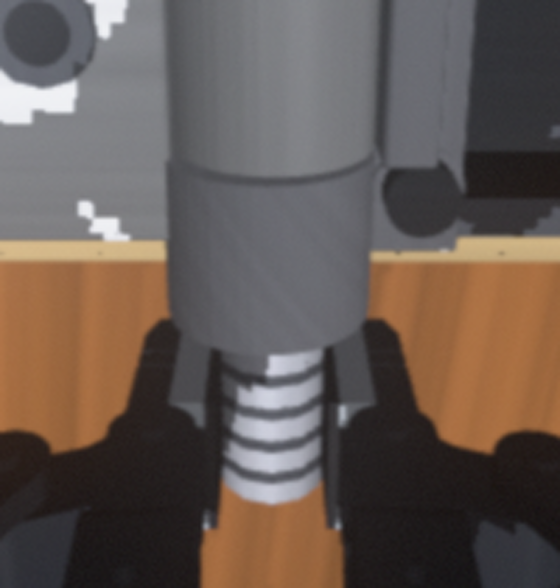

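Request:
move_arm:
  linear:
    - [0,0.0015,0]
    - [0,0.0015,0]
  twist:
    - [0,0,0]
    - [0,0,0]

```text
time: 21.05
eef_pos: [0.6181, -0.0194, 0.0625]
tcp_rot: [0.671, 0.742, -0.003, 0.002]
contact_force: [1.0, -6.6, -2.1]
opening: 0.193
```

Run:
```python
from h import *
s=st(); pin(s)
```

```text
t 21.05 pos [ 0.6181 -0.0194  0.0625] yaw 95.76 z [-0.0011 -0.0072 -1.    ] F [ 1.  -6.6 -2.1] M [-0.92 -0.07 -0.17] op 0.193
shoulder jx 0.0688 jy -0.0449 z 0.0721  nose jx 0.0685 jy 0.0551 z 0.0714  axis yaw err 0.16 pitch -0.41
```

Request:
move_arm:
  linear:
    - [0,0,0]
    - [0,0,0]
    - [0,0,0]
    - [0,0,0]
    - [0,0,0]
  twist:
    - [0,0,0]
    - [0,0,0]
    - [0,0,0]
    - [0,0,0]
    - [0,0,0]
  grip: 0.5

```text
time: 21.47
eef_pos: [0.6172, -0.0182, 0.0628]
tcp_rot: [0.671, 0.742, -0.003, -0.0]
contact_force: [-0.3, 0.3, 0.6]
opening: 0.5
```

Run:
```python
from h import *
s=st()
w=cam('wrist'); cv2.imwrite('pics/w16.png',cv2.resize(w['img'][150:360,180:380],None,fx=2.8,fy=2.8,interpolation=cv2.INTER_CUBIC))
```

```text
t 21.47 pos [ 0.6172 -0.0182  0.0628] yaw 95.76 z [-0.004  -0.0043 -1.    ] F [-0.3  0.3  0.6] M [ 0.01 -0.   -0.01] op 0.5
```

View pics/w16.png

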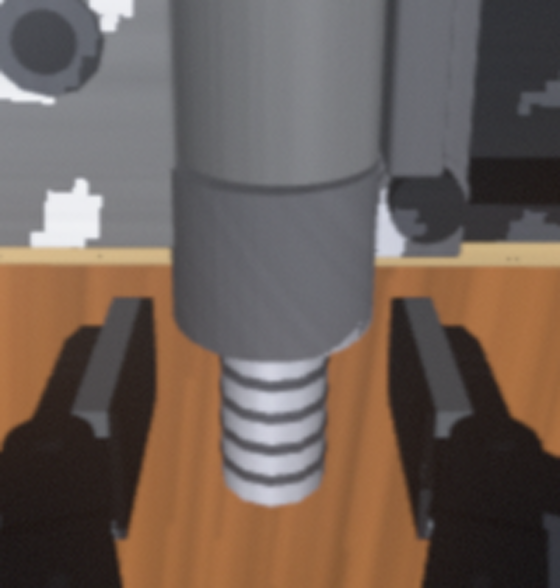

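Released; the head sits against the knuckle and is clear of both fingers. Now I back off and lift.

Request:
move_arm:
  linear:
    - [0,-0.001,0.005]
    - [0,-0.002,0.01]
    - [0,-0.002,0.015]
    - [0,-0.004,0.02]
    - [-0.005,-0.01,0.02]
    - [-0.01,-0.02,0.02]
    - [-0.01,-0.02,0.02]
    - [-0.01,-0.02,0.01]
    - [-0.005,-0.01,0]
    - [0,0,0]
    - [0,0,0]
    - [0,0,0]
  twist:
    - [0,0,0]
    - [0,0,0]
    - [0,0,0]
    - [0,0,0]
    - [0,0,0]
    - [0,0,0]
    - [0,0,0]
    - [0,0,0]
    - [0,0,0]
    - [0,0,0]
    - [0,0,0]
    - [0,0,0]

```text
time: 22.52
eef_pos: [0.5751, -0.1094, 0.1954]
tcp_rot: [0.67, 0.743, -0.002, 0.002]
contact_force: [-0.2, -0.1, -0.5]
opening: 0.5
```

Run:
```python
from h import *
s=st()
w=cam('wrist','w17.png'); sc=cam('scene','s17f.png'); cv2.imwrite('pics/s17.png',cv2.resize(sc['img'][150:300,220:400],None,fx=4,fy=4,interpolation=cv2.INTER_CUBIC))
hs=cv2.cvtColor(w['img'],cv2.COLOR_BGR2HSV)
P=cloud(w); d=P[...,:2]-J; jx=d@EX; jy=d@EY; z=P[...,2]
m=(abs(jx-.0685)<.012)&(jy<-.046)&(jy>-.1)&(z>.055)&(z<.1)&(hs[...,1]<70); print('head jy',jy[m].min(),jy[m].max(),z[m].max(),jx[m].mean())
m=(abs(jx-.0685)<.009)&(jy>.047)&(jy<.08)&(z>.06)&(z<.09); print('nose',m.sum(),jy[m].max() if m.sum() else None)
m=(z>.106)&(z<.118)&(abs(jx+.03)<.03)&(abs(jy)<.03); print('knob',jx[m].min(),jx[m].max())
```

```text
t 22.52 pos [ 0.5751 -0.1094  0.1954] yaw 95.9 z [ 4.0e-04 -5.6e-03 -1.0e+00] F [-0.2 -0.1 -0.5] M [-0.04 -0.04 -0.01] op 0.5
head jy -0.07711369592736637 -0.04605604961927543 0.082142342278562 0.06686406440432881
nose 0 None
knob -0.03848904134789304 -0.023261071476348184
```

View pics/w17.png

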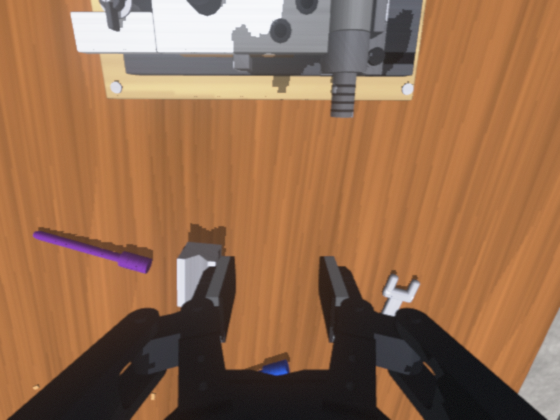

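View pics/s17.png

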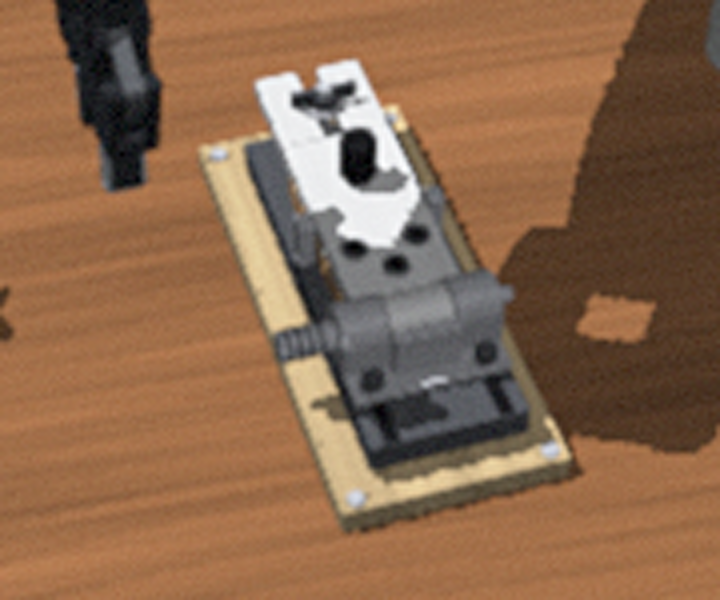

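Run:
```python
from plant import *
print(sign_off())
```

```text
the job is handed in; nothing more can be done
None
```

The hinge pin is in: I slid the leaf home, pushed the pin through all three knuckles until its head stopped against the outer one, let go, and handed the job in at about 22.6 s.

- **Leaf:** I gripped the knob and slid the leaf about 8 mm until it stopped. It did not move any further at 15 N.
- **Pin:** I took the steel pin from the V-block by its head and put it in from the right-hand (-y) side. Sideways forces stayed under 3 N all the way through. The head stopped at 5 to 7 N with the shoulder at jig y = -45.0 mm, right on the outer knuckle's face.
- **Last checks:** After letting go, the wrist camera's depth put the end of the head at jig y = -77.1 mm, which for a 32 mm head means the shoulder is flush. The scene view shows the nose sticking out of the far knuckle. The fingers were clear and nothing was in contact.
- **Bystanders:** I did not touch the blue and purple look-alikes or any of the other things on the bench.
- **Disagreements:** Before insertion, the cameras put the hinge line at x = 66.5 to 67.6 mm. Knob position plus 100 mm gave 69 mm, and the pin finally ran at 68.8 mm. The wrist camera could not see the nose at the end, so I could not measure its 10 mm stand-out, only see it in the scene view.

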